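# Slide a serving board out over the table edge for picking up

## Task

Gently push the thin wooden serving board along the drop-leaf table until the end with the hand slot sticks out 5 cm past the table's long edge away from the robot, square to that edge, so that someone can take it by the slot. Slide it flat on the table without pinching or lifting it, leave it lying there, and leave the trivet, mug, jar and salt shaker where they are.

Things in the scene. Friction and masses are not known exactly. Their poses are not given: they have to be found in the camera images.
- dropleaf_table: Fixed pine drop-leaf table, both leaves folded down below the top. Origin: centre of its top face, at world height 0, level with the sideboard under the robot. The top is 420 mm deep (x, pointing away from the robot) by 900 mm wide (y). Its place varies by some cm and its yaw by up to 7 degrees.
- table_edge (a point): Middle of the table's long far edge, on the top face, 210 mm along x from the table's origin. x is level and points straight out from the table, square to the edge; y runs along the edge; z is up.
- serving_board: Thin dark wooden board, 200 mm (x) by 150 mm (y) by 10 mm thick, about 0.2 kg, corners rounded at 12 mm, loose and flat on the table, slot end toward the far edge, up to 17 degrees out of square. Slides on dry wood; friction and mass vary. Origin: centre of its underside; x points to the slot end, z up. Through slot 20 mm (x) by 70 mm (y), 14 to 34 mm in from the slot end.
- board_front (a point): Middle of the board's slot end (the straight edge at x = +100 mm of the board), at its underside; axes as the board's.
- cork_trivet: Loose round cork trivet, 140 mm across, 12 mm thick, lying on the table to the left or right of the board. Origin: centre of its underside.
- mug: Loose white mug, 80 mm across, 90 mm high, handle at its +y, standing on the table. Origin: centre of its underside.
- jar: Loose amber glass jar with brass lid, 72 mm across, 110 mm high, standing on the table. Origin: centre of its underside.
- salt_shaker: Loose glass and steel salt shaker, 42 mm across, 80 mm high, standing on the table on the robot's side, between board and trivet. Origin: centre of its underside.

How it is judged:
By the outcome, as a careful person would: the job done as asked, in the order asked, and still so for the second after the job is handed in, with the robot touching nothing.
It also fails if it takes over 42 s, if anything falls off the work surface, if the arm or the gripper's body presses on something with over 40 N, if the wrist force passes 120 N, or if a joint passes its speed limit or range.

## Robot

A 6-joint arm with a two-finger parallel gripper is mounted at the origin on the work surface. World frame = base frame: x ahead of the robot, y to its left, z up, the work surface at z = 0. Lengths are in m, angles in degrees, forces in N, time in s.
With the tool pointing down it reaches from about 0.3 to 0.85 m from the base axis. Payload 5.4 kg.
Tool frame: the origin (TCP) lies at the very end of the fingers, on their centre line; the grasp point (between the pads) lies 19 mm behind it; z points along the fingers, y is the line along which they close (so a half turn about z gives the same grasp; the last joint's range is limited). The gripper opens to 85 mm and grips with 20 to 120 N. Pads are 22 mm wide; open, the fingers measure 114 mm over their backs; the gripper's body (76 mm by 85 mm) begins 54 mm behind the grasp point. The pads swing forward as they close: fully open they stand 13 mm farther back than shut.
Start: joints at [62.905, 9.076, 91.501, -0, 79.423, -12.038], TCP at [0.149, 0.555, 0.231] pointing down, gripper open.
Joint ranges: [-166.64, 166.64], [-54.1, 131.32], [10.49, 154.53], [-73.88, 253.88], [9.74, 151.15], [-171.62, 171.62]. Speed limits (degrees/s): [147.25, 147.25, 180, 180, 180, 180].

## Interface

Orientations are given as [roll, pitch, yaw] about the fixed x, y, z axes, in that order (R = Rz(yaw) Ry(pitch) Rx(roll)).
In Python, from rig import env, get_image, finder gives the robot as it stands.
- The arm moves only by the tool carry_out, never from a script. Its argument "increments" is a list of rows, each a list of 7 numbers: the finger opening in m, from 0 to 0.0854, then the shift along the tool's x, y, z in m, then the turn, a rotation vector about the tool's x, y, z in degrees. In form: [[jaw, x, y, z, wx, wy, wz], ...]. A call has 1 to 10 rows; each row is the pose to reach, as a shift and turn from the pose commanded when the call began, along the tool's axes at that moment; what a row does not reach only later rows make up. A row lasts 1/12 s, in which the tool goes at most 41.7 mm and 7.16 degrees, less where a joint would pass 70% of its speed; a pose out of reach is approached as far as the arm can. A call with a gripper value outside its range is refused whole. The fingers move at their own pace and stop on an object; "force" is the grip in N (left out, the last holds). Time passes only in rows, so rows that repeat a pose let the fingers close. It gives the time, the measured TCP pose, the force, the opening and the grip force at its end, in the units of the state.
- env.observe(): the state, without advancing time (a new reading comes with each control period).
- get_image(name): name is "side" or "top" or "wrist"; returns a dict with "pixels" (480x640x3 uint8, red, green, blue), "vertical_fov" (degrees; the focal length in pixels is half the picture's height over the tangent of half this angle, whatever the lens; pixels are square), "cx", "cy" (the principal point, pixels), "position" and "rotation" of the camera in the world. Camera axes: x right, y up, looking along -z (the intrinsics and any distortion apply to the point x, -y, -z); pixel columns grow to the right and rows downward; lengths in m; the calibration is good to about 2 mm. A picture is of the moment at which its call begins. There is no depth.
- env.close_job(): hands the job in; it is judged then, once.
Trained networks look in the newest picture that a camera, given by its name, has taken for a name from the list of things; names that differ only in an ending like _2 or _b are one class to them, and where a whole thing is asked for, a point or a joint stands for the part that bears it (a point fixed in the world has none). Each returns a list of dicts, best first, with "p" (0 to 1); they miss things now and then, are a little off and sometimes report something else, mostly with a low value. They report only what shows in the picture. A call takes as long as a camera call.
- finder.silhouettes(camera, target): "region" (480x640 bool, what is visible of it) and "position" ([column, row] as shares, 0 to 1, of the picture: columns of its width, rows of its height, amid what is visible of it).
- finder.landmark_of(camera, target): "position" ([column, row] as shares, 0 to 1, of the picture: columns of its width, rows of its height: a listed point, or the origin of a listed thing).
The state is a dict: "time": time; "joints": joint angles; "qvel": joint speeds; "tau": joint torques, N m; "eef_pos": TCP position; "orientation": TCP orientation; "ft_force": force on the tool from outside, world axes, zero at the start; "moment": the same for the moment, N m; "width": opening from 0.0 (shut) to 1.0 (fully open); "grip_force": force on a finger pad.
Only numpy, scipy, OpenCV 4.12 (cv2) and the standard library are available. Lean on these libraries where they do the work, as an engineer would, in place of code of your own. Each camera call takes 0.05 s, during which the arm holds its last target. There are 200 camera calls.

## Working session

There is one attempt and no reset: what is moved stays moved. The work goes in short steps, Python scripts to look and compute and a tool call to move; the robot and the scene stay as the last step left them, time stands still between calls to the robot, and variables do not carry over. Pictures are saved under pics/ and viewed, at most 10 in all, crops included, and the job is handed in when it is done.

Besides the shell and the picture viewer there is one more tool, called after "Call:" as name(argument=value, ...) on one line, values as JSON. carry_out: Moves the arm, as the interface text tells. Its arguments: {"type":"object","properties":{"increments":{"type":"array","items":{"type":"array","items":{"type":"number"}}},"force":{"type":"number"}},"required":["increments"]}

```bash
ls; mkdir -p pics; python3 - <<'E'
from rig import env,get_image,finder
import cv2,numpy as np
for n in("top","side"):
    g=get_image(n); print(n,g["vertical_fov"],g["cx"],g["cy"],g["position"],np.round(g["rotation"],4).tolist(),[k for k in g])
    cv2.imwrite(f"pics/{n}0.png",g["pixels"][:,:,::-1])
    for t in("serving_board","board_front","table_edge","dropleaf_table","cork_trivet","mug","jar","salt_shaker"):
        r=finder.landmark_of(n,t); print(t,[(round(a["p"],2),np.round(np.array(a["position"])*[640,480],1).tolist()) for a in r[:2]])
print(env.observe())
E
```

```text
pics
top 51.72130417747054 314.91890750052977 239.71842468280846 [0.42370984 0.03960912 1.10650388] [7.2322, -0.8139, -89.3214] ['pixels', 'vertical_fov', 'cx', 'cy', 'position', 'rotation']
serving_board [(0.93, [391.0, 242.7]), (0.52, [328.2, 262.7])]
board_front [(0.55, [384.1, 200.8])]
table_edge [(0.68, [323.1, 169.1])]
dropleaf_table [(0.72, [329.7, 264.3])]
cork_trivet [(0.88, [267.7, 241.5])]
mug [(0.67, [190.7, 274.7])]
jar [(0.68, [469.3, 268.4])]
salt_shaker [(0.62, [328.6, 301.5])]
side 48.62185092921931 315.0506610085272 239.60475158175058 [0.24624629 0.75496424 0.57655054] [55.8922, -0.6236, -158.1332] ['pixels', 'vertical_fov', 'cx', 'cy', 'position', 'rotation']
serving_board [(0.79, [333.3, 214.7])]
board_front [(0.87, [284.2, 204.9])]
table_edge [(0.61, [230.4, 232.2])]
dropleaf_table [(0.66, [330.9, 258.6])]
cork_trivet [(0.91, [274.7, 292.5])]
mug []
jar [(0.92, [381.5, 180.9])]
salt_shaker [(0.62, [375.9, 262.7]), (0.26, [327.3, 255.3])]
{'time': 0.9, 'joints': array([ 6.29044297e+01,  9.07416756e+00,  9.14988945e+01, -5.02582367e-05,
        7.94214678e+01, -1.20365432e+01]), 'qvel': array([-0.0213493 ,  0.06806492, -0.01341298,  0.09536735,  0.08669906,
       -0.02802446]), 'tau': array([-6.02085529e-04, -3.96010637e+01, -3.31703997e+01, -2.91994920e-04,
        4.93966018e-04,  6.73753490e-06]), 'eef_pos': array([0.14940777, 0.55526452, 0.23133529]), 'orientation': array([1.79994660e+02, 1.18904185e-03, 1.64940982e+02]), 'ft_force': array([-0.42125607, -0.7516423 ,  0.03911593]), 'moment': array([ 0.01848361, -0.0268511 , -0.00065304]), 'grip_force': 0.0, 'width': 0.9981897819500765}
```

View pics/top0.png

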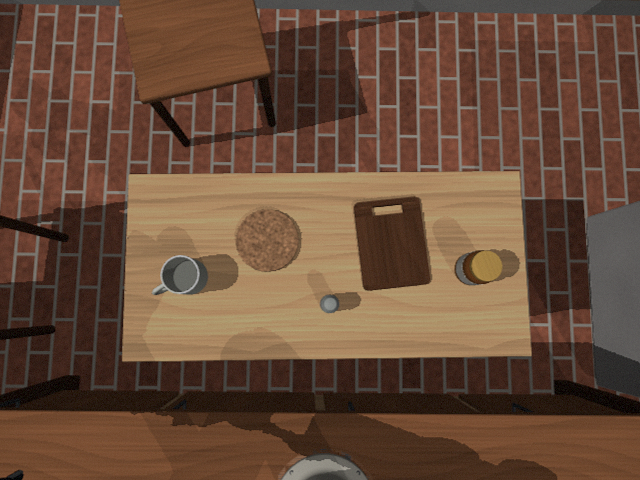

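View pics/side0.png

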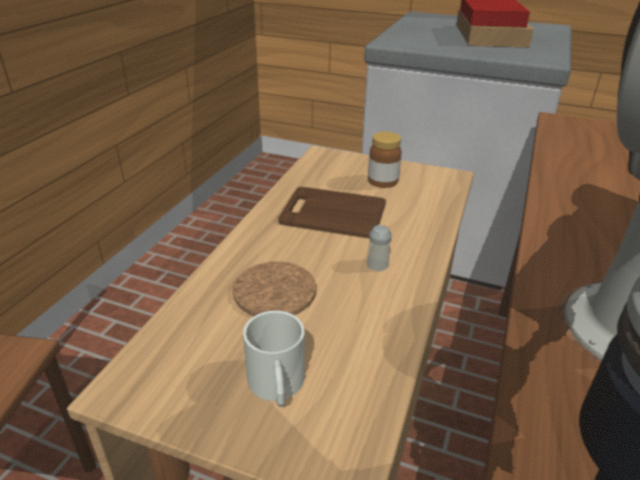

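The top picture shows the table from (130,174) to (530,355). The board lies at about (392,245) with its slot at (387,210), toward the far edge. The trivet is at (268,240), the salt at (330,303), the jar at (480,267) and the mug at (183,275). The side picture agrees.

```bash
cat > h.py <<'E'
import cv2,numpy as np
from scipy.spatial.transform import Rotation as Ro
from scipy.optimize import least_squares
def rays(g,uv,k=0.):
    uv=np.atleast_2d(uv).astype(float); f=240/np.tan(np.radians(g["vertical_fov"]/2))
    K=np.array([[f,0,g["cx"]],[0,f,g["cy"]],[0,0,1]])
    p=cv2.undistortPoints(uv[:,None],K,np.array([k,0,0,0.]))[:,0]
    R=np.array(g["rotation"]); R=R if R.shape==(3,3) else Ro.from_euler("xyz",R,degrees=True).as_matrix()
    return np.c_[p[:,0],-p[:,1],-np.ones(len(p))]@R.T
def plane(g,uv,z=0.,k=0.):
    d=rays(g,uv,k); o=np.array(g["position"]); return (o+d*((z-o[2])/d[:,2])[:,None])[:,:2]
def fitline(P):
    vx,vy,x,y=cv2.fitLine(P.astype(np.float32),cv2.DIST_HUBER,0,.001,.001).ravel(); return np.array([x,y]),np.array([vx,vy])
def fitbox(P,w,h,ax):
    # fit rounded rect (size w x h, r 12mm) outline to points P
    def res(q):
        c,s=np.cos(q[2]),np.sin(q[2]); L=(P-q[:2])@np.array([[c,-s],[s,c]])
        d=np.abs(L)-np.array([w/2,h/2])*q[3]+.012
        return np.hypot(*np.maximum(d,0).T)+np.minimum(d.max(1),0)-.012
    r=least_squares(res,[*P.mean(0),ax,1],loss="soft_l1",f_scale=.001,x_scale=[.1,.1,.1,.1]); return r.x,np.sqrt(np.mean(r.fun**2))
E
cat > meas.py <<'E'
from h import *
def board_mask(im,roi):
    hsv=cv2.cvtColor(im,cv2.COLOR_RGB2HSV); x0,y0,x1,y1=roi
    m=np.zeros(im.shape[:2],np.uint8); m[y0:y1,x0:x1]=(hsv[y0:y1,x0:x1,2]<110)
    n,l,s,_=cv2.connectedComponentsWithStats(m); i=1+np.argmax(s[1:,4]); return (l==i).astype(np.uint8)
E
python3 - <<'E'
from meas import *
from rig import get_image,finder
g=get_image("top"); im=g["pixels"]
hsv=cv2.cvtColor(im,cv2.COLOR_RGB2HSV)
print("profile col392",im[160:300:1,392].sum(1).tolist()[::2]); print("row245",im[245,340:445].sum(1).tolist()[::2])
# table edges, subpixel via gradient of red+green-ish
gr=im.astype(float)[:,:,1]
gr=cv2.GaussianBlur(gr,(0,0),1)
def sub(line,a,b,sign):
    d=np.diff(line)[a:b]*sign; i=np.argmax(d); 
    o=0
    if 0<i<len(d)-1: o=(d[i-1]-d[i+1])/(2*(d[i-1]-2*d[i]+d[i+1]))
    return a+i+o+.5
far=np.array([[c,sub(gr[:,c],164,182,1)] for c in range(136,514,4)])
near=np.array([[c,sub(gr[:,c],345,368,-1)] for c in range(136,520,4)])
left=np.array([[sub(gr[r],115,140,1),r] for r in range(182,352,4)])
right=np.array([[sub(gr[r],510,540,-1),r] for r in range(182,346,4)])
for k in(0,-.05,-.1,.05,.1):
    o=[]
    L=[fitline(plane(g,e,0,k)) for e in(far,near,left,right)]
    rs=[np.abs(np.cross(plane(g,e,0,k)-l[0],l[1])) for e,l in zip((far,near,left,right),L)]
    ang=[np.degrees(np.arctan2(l[1][1],l[1][0])) %180 for l in L]
    print(k,"ang",np.round(ang,2),"med res mm",[round(1e3*float(np.median(r)),2) for r in rs],
     "depth",abs(np.cross(L[1][0]-L[0][0],L[0][1])),"width",abs(np.cross(L[3][0]-L[2][0],L[2][1])), L[0])
for n in("serving_board",):
    r=finder.silhouettes("top",n)[0]["region"].astype(np.uint8); ys,xs=np.nonzero(r); print(xs.min(),xs.max(),ys.min(),ys.max())
    cn=max(cv2.findContours(r,0,cv2.CHAIN_APPROX_NONE)[0],key=len)[:,0]
    for z in(.01,):
        print(fitbox(plane(g,cn,z),.2,.15,0.1))
E
```

```text
profile col392 [205, 225, 292, 399, 222, 224, 382, 418, 402, 421, 415, 420, 389, 397, 409, 390, 426, 416, 331, 256, 132, 136, 81, 402, 422, 394, 402, 175, 138, 134, 144, 145, 145, 144, 144, 143, 159, 139, 138, 115, 127, 142, 144, 143, 143, 148, 149, 138, 129, 118, 127, 147, 135, 137, 119, 138, 125, 136, 143, 134, 152, 146, 132, 140, 406, 428, 427, 443, 430, 417]
row245 [396, 399, 394, 401, 400, 394, 399, 387, 373, 163, 148, 162, 152, 159, 153, 147, 150, 150, 144, 144, 138, 133, 127, 149, 131, 117, 150, 154, 165, 145, 127, 136, 142, 135, 150, 146, 150, 138, 144, 133, 133, 130, 137, 215, 372, 366, 371, 366, 372, 327, 326, 333, 341]
0 ang [91.38 91.34  1.4   1.42] med res mm [0.23, 0.28, 0.34, 0.37] depth 0.41737667 width 0.8971213 (array([0.7203401 , 0.00863501], dtype=float32), array([ 0.02404573, -0.99971086], dtype=float32))
-0.05 ang [91.39 91.28  1.23  1.69] med res mm [0.32, 0.45, 0.41, 0.32] depth 0.4192142 width 0.9052675 (array([ 0.7213914 , -0.01189761], dtype=float32), array([ 0.02422604, -0.9997065 ], dtype=float32))
-0.1 ang [91.36 91.3   1.05  1.88] med res mm [0.52, 0.98
[... 268 characters left out ...]
2 , 0.00588192], dtype=float32), array([ 0.02433485, -0.9997039 ], dtype=float32))
0.1 ang [91.29 91.38  1.72  1.1 ] med res mm [0.58, 0.61, 0.27, 0.61] depth 0.41404232 width 0.8819494 (array([ 0.72077715, -0.05039404], dtype=float32), array([ 0.02247068, -0.9997475 ], dtype=float32))
353 429 197 289
(array([ 0.55916184, -0.1436812 ,  0.11970902,  0.98808959]), np.float64(0.0007684467815839572))<stdin>:21: DeprecationWarning: Arrays of 2-dimensional vectors are deprecated. Use arrays of 3-dimensional vectors instead. (deprecated in NumPy 2.0)
<stdin>:24: DeprecationWarning: Arrays of 2-dimensional vectors are deprecated. Use arrays of 3-dimensional vectors instead. (deprecated in NumPy 2.0)
```

Call:
carry_out(increments=[[0.085,-0.335,-0.278,0,0,0,-16.4],[0.085,-0.335,-0.278,0,0,0,-16.4],[0.085,-0.335,-0.278,0,0,0,-16.4],[0.085,-0.335,-0.278,0,0,0,-16.4],[0.085,-0.335,-0.278,0,0,0,-16.4],[0.085,-0.335,-0.278,0,0,0,-16.4],[0.085,-0.335,-0.278,0,0,0,-16.4],[0.085,-0.335,-0.278,0,0,0,-16.4],[0.085,-0.335,-0.278,0,0,0,-16.4],[0.085,-0.335,-0.278,0,0,0,-16.4]])

```text
time: 1.83
eef_pos: [0.3877, 0.2175, 0.2317]
orientation: [180.0, 0.1, -178.7]
ft_force: [0.5, 0.1, -0.4]
width: 1.002
grip_force: 0.0
```

Call:
carry_out(increments=[[0.085,-0.024,-0.37,0,0,0,0],[0.085,-0.024,-0.37,0,0,0,0],[0.085,-0.024,-0.37,0,0,0,0],[0.085,-0.024,-0.37,0,0,0,0],[0.085,-0.024,-0.37,0,0,0,0],[0.085,-0.024,-0.37,0,0,0,0],[0.085,-0.024,-0.37,0,0,0,0],[0.085,-0.024,-0.37,0,0,0,0],[0.085,-0.024,-0.37,0,0,0,0],[0.085,-0.024,-0.37,0,0,0,0]])

```text
time: 2.67
eef_pos: [0.4196, -0.156, 0.2317]
orientation: [-179.8, 0.0, -179.0]
ft_force: [-0.2, 0.4, 0.9]
width: 0.999
grip_force: 0.0
```

Call:
carry_out(increments=[[0.085,0,0,0.04,0,0,0],[0.085,0,0,0.08,0,0,0],[0.085,0,0,0.12,0,0,0],[0.085,0,0,0.15,0,0,0],[0.085,0,0,0.18,0,0,0],[0.085,0,0,0.2,0,0,0],[0.085,0,0,0.215,0,0,0],[0.085,0,0,0.22,0,0,0],[0.085,0,0,0.22,0,0,0],[0.085,0,0,0.22,0,0,0]])

```text
time: 3.5
eef_pos: [0.4201, -0.1502, 0.012]
orientation: [-180.0, 0.0, -178.6]
ft_force: [0.6, -0.5, 0.4]
width: 0.99
grip_force: 0.0
```

```bash
python3 - <<'E'
from rig import env,get_image
import cv2
s=env.observe(); print(s["eef_pos"],s["orientation"],s["ft_force"])
g=get_image("side"); cv2.imwrite("pics/s1.png",cv2.resize(g["pixels"][120:320,220:460,::-1],None,fx=3,fy=3,interpolation=2))
E
```

```text
[ 0.42006848 -0.15024396  0.01203737] [-1.79966103e+02  4.75207201e-02 -1.78647101e+02] [ 0.63502303 -0.48818342  0.43356647]
```

View pics/s1.png

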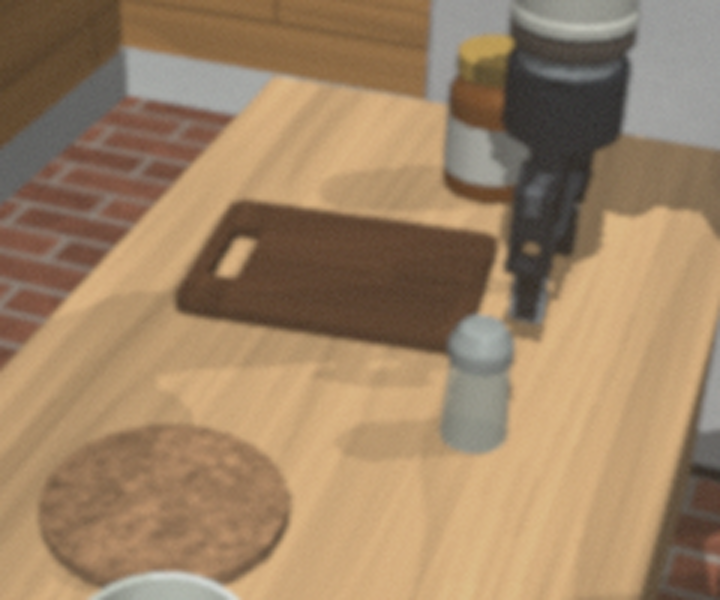

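The crop shows the open fingers standing behind the board's rear end at about (530,310), clear of the salt (475,385) and the jar. I'll go lower in small steps and watch the force.

Call:
carry_out(increments=[[0.085,0,0,0.002,0,0,0],[0.085,0,0,0.004,0,0,0],[0.085,0,0,0.006,0,0,0],[0.085,0,0,0.008,0,0,0],[0.085,0,0,0.009,0,0,0],[0.085,0,0,0.009,0,0,0]])

```text
time: 4.05
eef_pos: [0.4193, -0.1499, 0.002]
orientation: [180.0, -0.0, -178.7]
ft_force: [-0.3, -0.4, -0.7]
width: 0.994
grip_force: 0.0
```

```bash
python3 - <<'E'
from rig import env,get_image
from h import *
g=get_image("side"); R=Ro.from_euler("xyz",g["rotation"],degrees=True).as_matrix(); f=240/np.tan(np.radians(g["vertical_fov"]/2))
for z in(0,.003,.016,.03):
  for y in (-.15+.0425,-.15+.057):
    c=R.T@(np.array([.42,y,z])-g["position"]); print(z,y,np.round([((g["cx"]-f*c[0]/c[2])-340)*9,(g["cy"]+f*c[1]/c[2]-180)*9]))
cv2.imwrite("pics/s2.png",cv2.resize(g["pixels"][180:245,340:428,::-1],None,fx=9,fy=9,interpolation=2))
E
```

```text
0 -0.10749999999999998 [482. 507.]
0 -0.093 [464. 542.]
0.003 -0.10749999999999998 [483. 496.]
0.003 -0.093 [466. 530.]
0.016 -0.10749999999999998 [489. 446.]
0.016 -0.093 [471. 480.]
0.03 -0.10749999999999998 [495. 391.]
0.03 -0.093 [477. 425.]
```

View pics/s2.png

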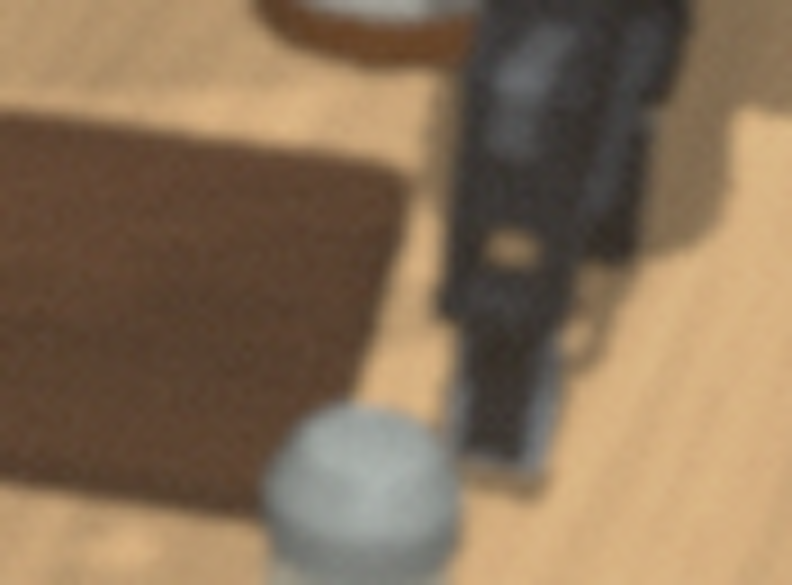

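The fingertips end near (500,480), about 15 mm above the table. That matches open pads standing 13 mm farther back, so I can go lower.

Call:
carry_out(increments=[[0.085,0,0,0.001,0,0,0],[0.085,0,0,0.002,0,0,0],[0.085,0,0,0.003,0,0,0],[0.085,0,0,0.004,0,0,0],[0.085,0,0,0.005,0,0,0],[0.085,0,0,0.006,0,0,0],[0.085,0,0,0.007,0,0,0],[0.085,0,0,0.008,0,0,0],[0.085,0,0,0.009,0,0,0],[0.085,0,0,0.01,0,0,0]])

```text
time: 4.93
eef_pos: [0.4195, -0.15, -0.0078]
orientation: [-180.0, 0.0, -178.7]
ft_force: [0.5, -0.5, -0.8]
width: 0.995
grip_force: 0.0
```

Call:
carry_out(increments=[[0.085,-0.004,0,0.001,0,0,0],[0.085,-0.008,0,0.001,0,0,0],[0.085,-0.012,0,0.001,0,0,0],[0.085,-0.016,0,0.001,0,0,0],[0.085,-0.02,0,0.001,0,0,0],[0.085,-0.024,0,0.001,0,0,0],[0.085,-0.028,0,0.001,0,0,0],[0.085,-0.032,0,0.001,0,0,0],[0.085,-0.036,0,0.001,0,0,0],[0.085,-0.04,0,0.001,0,0,0]])

```text
time: 5.77
eef_pos: [0.4595, -0.1488, -0.0089]
orientation: [180.0, -0.0, -178.6]
ft_force: [-3.1, 1.2, 0.6]
width: 0.997
grip_force: 1.0
```

Call:
carry_out(increments=[[0.085,-0.004,0,0,0,0,0],[0.085,-0.008,0,0,0,0,0],[0.085,-0.012,0,0,0,0,0],[0.085,-0.016,0,0,0,0,0],[0.085,-0.02,0,0,0,0,0],[0.085,-0.024,0,0,0,0,0],[0.085,-0.028,0,0,0,0,0],[0.085,-0.032,0,0,0,0,0],[0.085,-0.036,0,0,0,0,0],[0.085,-0.04,0,0,0,0,0]])

```text
time: 6.6
eef_pos: [0.4999, -0.1481, -0.0087]
orientation: [-180.0, 0.0, -178.7]
ft_force: [-1.2, 0.0, -0.7]
width: 0.997
grip_force: 0.6
```

```bash
python3 - <<'E'
from rig import env,get_image,finder
import cv2,numpy as np
s=env.observe(); print(s["eef_pos"],s["orientation"],s["ft_force"],s["joints"])
g=get_image("top"); cv2.imwrite("pics/t2.png",cv2.resize(g["pixels"][140:340,250:510,::-1],None,fx=3,fy=3,interpolation=2))
E
```

```text
[ 0.49989096 -0.1481326  -0.00869663] [-1.79999018e+02  2.94280058e-04 -1.78659947e+02] [-1.16959117  0.01011618 -0.70993309] [-2.98008908e+01  2.02514632e+01  1.08660484e+02 -8.84545223e-04
  5.10872935e+01 -1.21140388e+02]
```

View pics/t2.png

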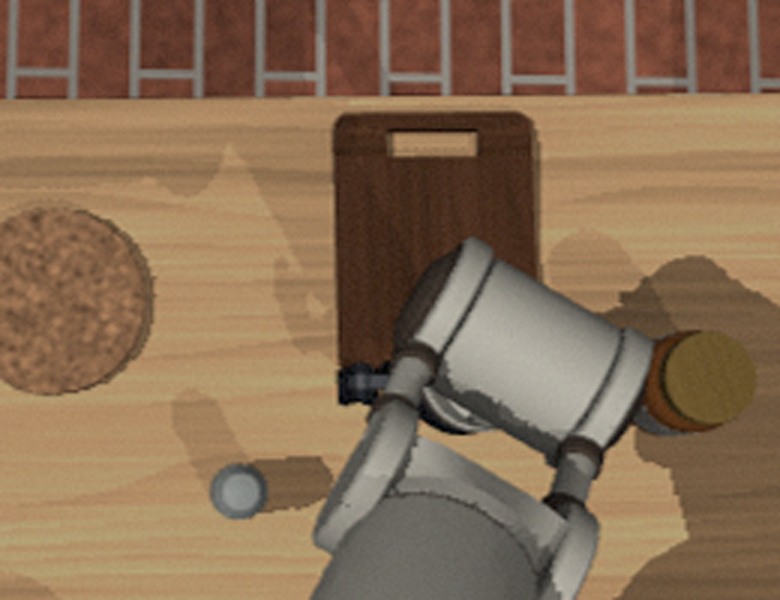

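The crop shows the board squared against the two fingers. Its front edge is at row 112, and the table edge is at row 96, about 11 mm ahead. The trivet, salt and jar haven't moved, and the wrist passes above the jar. I'll keep pushing.

Call:
carry_out(increments=[[0.085,-0.004,0,0,0,0,0],[0.085,-0.008,0,0,0,0,0],[0.085,-0.013,0,0,0,0,0],[0.085,-0.018,0,0,0,0,0],[0.085,-0.023,0,0,0,0,0],[0.085,-0.028,0,0,0,0,0],[0.085,-0.033,0,0,0,0,0],[0.085,-0.037,0,0,0,0,0],[0.085,-0.041,0,0,0,0,0],[0.085,-0.044,0,0,0,0,0]])

```text
time: 7.48
eef_pos: [0.5439, -0.1471, -0.0087]
orientation: [-180.0, 0.0, -178.7]
ft_force: [-3.5, -0.3, 1.0]
width: 0.999
grip_force: 1.5
```

```bash
cat > front.py <<'E'
from meas import *
from rig import env,get_image,finder
def sub(line,a,b,sign):
    d=np.diff(line)[a:b]*sign; i=np.argmax(d); o=0
    if 0<i<len(d)-1: o=(d[i-1]-d[i+1])/(2*(d[i-1]-2*d[i]+d[i+1]))
    return a+i+o+.5
def run(name,crop=(120,320,250,510)):
    s=env.observe(); print(np.round(s["eef_pos"],4),np.round(s["orientation"],2),np.round(s["ft_force"],1))
    g=get_image("top"); im=g["pixels"]; a,b,c,d=crop
    cv2.imwrite(name,cv2.resize(im[a:b,c:d,::-1],None,fx=3,fy=3,interpolation=2))
    gr=cv2.GaussianBlur(im.astype(float)[:,:,1],(0,0),1)
    far=np.array([[c,sub(gr[:,c],164,182,1)] for c in [*range(136,345,4),*range(445,514,4)]])
    p,v=fitline(plane(g,far)); v=v*-np.sign(v[1]); n=np.array([-v[1],v[0]]); n*=np.sign(n[0])
    print("edge",p,"yaw",np.degrees(np.arctan2(n[1],n[0])))
    for r in finder.silhouettes("top","serving_board")[:1]:
        m=r["region"].astype(np.uint8); print("p",r["p"])
        cn=max(cv2.findContours(m,0,1)[0],key=len)[:,0].astype(float)
        top=cn[cn[:,1]<cn[:,1].min()+6]; c0,c1=top[:,0].min()+9,top[:,0].max()-9
        r0=int(cn[:,1].min())
        fp=np.array([[c,m[:,c].argmax()-.5] for c in range(int(c0),int(c1))],float)
        W=plane(g,fp,.01); q,w=fitline(W); w*=-np.sign(w[1]); 
        print("front overhang (m), mask:",np.median((W-p)@n)," angle err",np.degrees(np.arctan2(w[0]*v[1]-w[1]*v[0],w@v)))
        lc=np.array([[m[rr].argmax()-.5,rr] for rr in range(r0+8,r0+48)],float)
        q,w=fitline(plane(g,lc,.01)); w*=np.sign(w[0]); print("left side yaw",np.degrees(np.arctan2(w[1],w[0])))
        ys,xs=np.nonzero(m); print(xs.min(),xs.max(),ys.min(),ys.max())
E
python3 -c "
from front import *
run('pics/t3.png')"
```

```text
[ 0.5439 -0.1471 -0.0087] [-180.      0.   -178.65] [-3.5 -0.3  1. ]
edge [0.7191323  0.05923307] yaw 1.360578
p 0.74
front overhang (m), mask: 0.031040266711677936  angle err -2.0221665
left side yaw 2.0095255
360 428 157 241
```

View pics/t3.png

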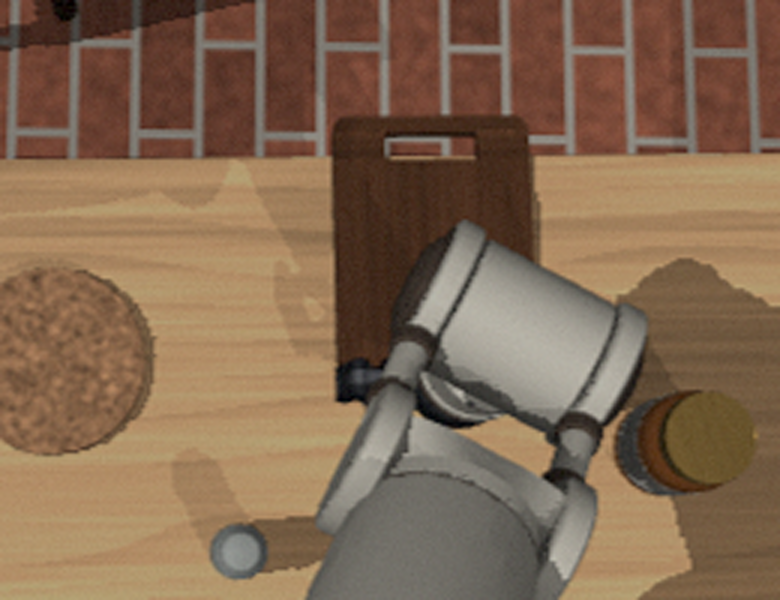

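The crop shows the front edge at about row 116 and the table edge at about row 155, so roughly 30 mm overhangs and the board is nearly square. I'll push 19 mm slowly, back off and measure the whole board.

Call:
carry_out(increments=[[0.085,-0.003,0,0,0,0,0],[0.085,-0.006,0,0,0,0,0],[0.085,-0.009,0,0,0,0,0],[0.085,-0.012,0,0,0,0,0],[0.085,-0.0145,0,0,0,0,0],[0.085,-0.0165,0,0,0,0,0],[0.085,-0.018,0,0,0,0,0],[0.085,-0.0185,0,0,0,0,0],[0.085,-0.019,0,0,0,0,0],[0.085,-0.019,0,0,0,0,0]])

```text
time: 8.42
eef_pos: [0.5625, -0.1466, -0.0087]
orientation: [180.0, 0.0, -178.7]
ft_force: [-0.9, -0.8, -0.5]
width: 0.995
grip_force: 0.6
```

Call:
carry_out(increments=[[0.085,0.005,0,0,0,0,0],[0.085,0.015,0,0,0,0,0],[0.085,0.03,0,0,0,0,0],[0.085,0.05,0,0,0,0,0],[0.085,0.06,0,-0.02,0,0,0],[0.085,0.06,0,-0.06,0,0,0],[0.085,0.06,0,-0.1,0,0,0],[0.085,0.06,0,-0.14,0,0,0],[0.085,0.06,0,-0.18,0,0,0],[0.085,0.06,0,-0.2,0,0,0]])

```text
time: 9.25
eef_pos: [0.5046, -0.1492, 0.1974]
orientation: [-179.7, 0.5, -178.7]
ft_force: [0.0, 0.2, 0.4]
width: 0.994
grip_force: 0.0
```

Call:
carry_out(increments=[[0.085,0.04,0.03,0,0,0,0],[0.085,0.08,0.06,0,0,0,0],[0.085,0.1,0.09,0,0,0,0],[0.085,0.1,0.13,0,0,0,0],[0.085,0.1,0.17,0,0,0,0],[0.085,0.1,0.21,0,0,0,0],[0.085,0.1,0.25,0,0,0,0],[0.085,0.1,0.29,0,0,0,0],[0.085,0.1,0.33,0,0,0,0],[0.085,0.1,0.35,0,0,0,0]])

```text
time: 10.08
eef_pos: [0.3935, 0.2032, 0.1916]
orientation: [179.9, 0.1, -178.5]
ft_force: [0.6, -1.0, -0.4]
width: 0.996
grip_force: 0.0
```

```bash
python3 - <<'E'
from front import *
run('pics/t4.png')
g=get_image("top"); im=g["pixels"]; gr=cv2.GaussianBlur(im.astype(float)[:,:,1],(0,0),1)
def nearfar(a,b,cols,s): return np.array([[c,sub(gr[:,c],a,b,s)] for c in cols])
far=plane(g,nearfar(164,182,[*range(136,345,4),*range(445,514,4)],1)); near=plane(g,nearfar(345,368,range(400,520,4),-1))
p,v=fitline(far); n=np.array([-v[1],v[0]]); n*=np.sign(n[0])
print("depth",np.median((far-p)@n)-np.median((near-p)@n))
def rep(nm,W): 
    q,w=fitline(W); w=w*np.sign(w@v); print(nm,np.round(np.median((W-p)@n),5),"ang",np.degrees(np.arcsin(w@n)))
rep("rear edge vs far edge",plane(g,nearfar(232,262,range(372,420,2),1),.01))
m=finder.silhouettes("top","serving_board")[0]["region"].astype(np.uint8)
cn=max(cv2.findContours(m,0,1)[0],key=len)[:,0].astype(float)
q,e=fitbox(plane(g,cn,.01),.2,.15,.02); c=q[:2]; print("box",q,e,"yaw",np.degrees(q[2]),"front over",(c+.1*np.array([np.cos(q[2]),np.sin(q[2])])-p)@n)
for side,a,b,s in(("left",350,372,-1),("right",418,440,1)):
    L=plane(g,np.array([[sub(gr[r],a,b,s),r] for r in range(182,232,2)]),.01); _,w=fitline(L); w*=np.sign(w[0]); print(side,"yaw",np.degrees(np.arctan2(w[1],w[0])))
for t in("cork_trivet","mug","jar","salt_shaker"):
    r=finder.landmark_of("top",t); print(t,[np.round(np.array(a["position"])*[640,480],1).tolist() for a in r[:1]])
E
```

```text
[0.3935 0.2032 0.1916] [ 1.7989e+02  9.0000e-02 -1.7848e+02] [ 0.6 -1.  -0.4]
edge [0.71910304 0.05923188] yaw 1.3658918
p 0.83
front overhang (m), mask: 0.04771417368850567  angle err -2.3074224
left side yaw 1.8798385
360 428 150 237
depth 0.4175488799880557
rear edge vs far edge -0.15355 ang -0.11492473
box [ 0.67203931 -0.15012864  0.03099691  0.99301362] 0.001311837188490486 yaw 1.775991900753713 front over 0.04794897753827281
left yaw 1.4273738
right yaw -1.3061762
cork_trivet [[269.4, 239.1]]
mug [[187.0, 276.4]]
jar [[466.3, 269.6]]
salt_shaker [[328.2, 304.3]]
```

View pics/t4.png

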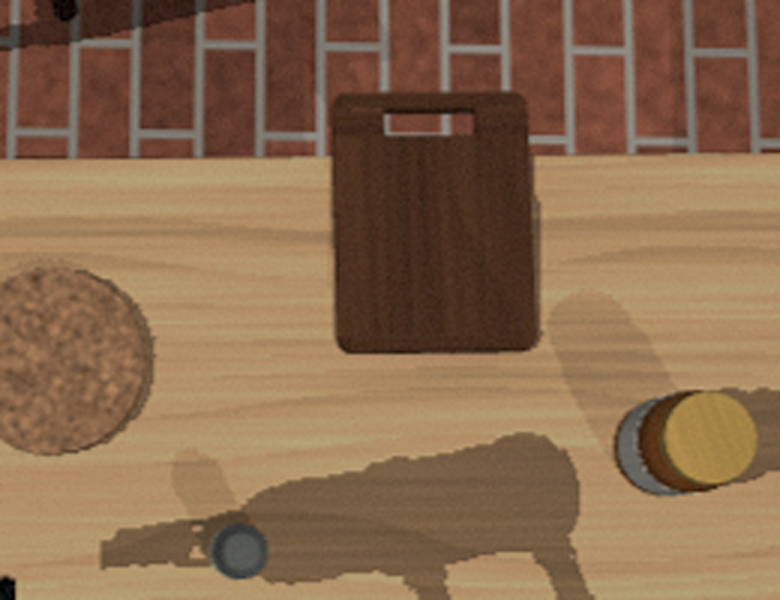

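The crop shows the whole board, square, with its front edge at row 92, the table edge at row 155 and its rear edge at row 352. About 47–48 mm overhangs. The trivet, jar and salt are unchanged. I'll check the last millimetres with the wrist camera.

Call:
carry_out(increments=[[0.085,-0.02,-0.03,-0.03,0,0,0],[0.085,-0.04,-0.06,-0.05,0,0,0],[0.085,-0.06,-0.095,-0.06,0,0,0],[0.085,-0.08,-0.13,-0.07,0,0,0],[0.085,-0.1,-0.165,-0.08,0,0,0],[0.085,-0.12,-0.2,-0.09,0,0,0],[0.085,-0.14,-0.23,-0.1,0,0,0],[0.085,-0.16,-0.265,-0.11,0,0,0],[0.085,-0.18,-0.3,-0.11,0,0,0],[0.085,-0.19,-0.335,-0.11,0,0,0]])

```text
time: 11.32
eef_pos: [0.5934, -0.1344, 0.302]
orientation: [-180.0, 0.1, -178.8]
ft_force: [0.6, -0.3, -0.1]
width: 0.995
grip_force: 0.0
```

Call:
carry_out(increments=[[0.085,-0.01,-0.02,0,0,0,0],[0.085,-0.03,-0.02,0,0,0,0],[0.085,-0.03,-0.02,0,0,0,0],[0.085,-0.03,-0.02,0,0,0,0],[0.085,-0.03,-0.02,0,0,0,0]])

```text
time: 11.73
eef_pos: [0.6219, -0.1506, 0.3012]
orientation: [180.0, -0.0, -178.7]
ft_force: [1.3, 0.6, -0.2]
width: 0.995
grip_force: 0.0
```

```bash
python3 - <<'E'
from front import *
g=get_image("wrist"); print(g["position"],g["rotation"],g["vertical_fov"],g["cx"],g["cy"]); np.save("w.npy",g,allow_pickle=True)
cv2.imwrite("pics/w1.png",g["pixels"][:,:,::-1]); print(env.observe()["eef_pos"])
E
```

```text
[ 0.55321872 -0.15130606  0.44345383] [-1.56244885e+01  7.90684466e-03  9.13071991e+01] 71.93900678015989 322.5181264280702 241.21093898832672
[ 0.6219321  -0.15025957  0.30145196]
```

View pics/w1.png

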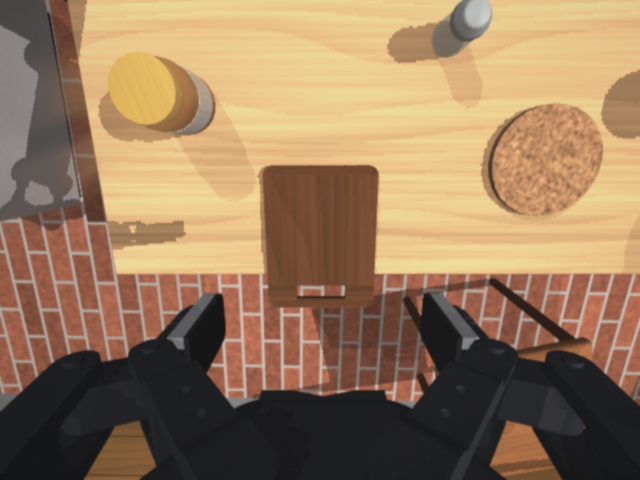

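The wrist picture shows the board upright in the frame, with the table edge at row 274, the front edge at about row 305 and the rear edge at row 166.

```bash
python3 - <<'E'
from front import *
g=np.load("w.npy",allow_pickle=True).item(); im=g["pixels"]
for ch in(0,1):
    gr=cv2.GaussianBlur(im.astype(float)[:,:,ch],(0,0),1)
    e=lambda a,b,cols,s:np.array([[c,sub(gr[:,c],a,b,s)] for c in cols])
    far=plane(g,e(262,286,[*range(125,255,3),*range(390,630,3)],-1)); p,v=fitline(far); n=np.array([-v[1],v[0]]); n*=np.sign(n[0])
    for nm,a,b,cols,s in(("front",299,312,range(284,362,2),1),("rear",158,174,range(278,366,2),-1),("slotnear",279,293,range(302,340,2),1)):
        W=plane(g,e(a,b,cols,s),.01); q,w=fitline(W); w=w*np.sign(w@v)
        print(ch,nm,np.round(1e3*np.median((W-p)@n),2),"ang",np.round(np.degrees(np.arcsin(w@n)),2))
    print("edge",p,n)
print(im[300:312,290:350:20].tolist())
E
```

```text
0 front 44.32 ang 4.94
0 rear -152.1 ang 0.05
0 slotnear 13.75 ang -0.08
edge [ 0.7247192  -0.13105276] [0.99972445 0.02347333]
1 front 43.81 ang 10.18
1 rear -152.08 ang 0.03
1 slotnear 13.95 ang -0.05
edge [ 0.7224908 -0.0399093] [0.9997249  0.02345378]
[[[116, 75, 51], [103, 68, 46], [106, 70, 47]], [[110, 72, 48], [108, 70, 48], [112, 73, 49]], [[109, 71, 47], [112, 72, 49], [113, 73, 49]], [[111, 73, 49], [114, 73, 50], [113, 73, 49]], [[110, 72, 48], [112, 72, 49], [111, 73, 48]], [[110, 72, 48], [111, 72, 49], [111, 72, 48]], [[119, 77, 53], [119, 76, 52], [115, 74, 51]], [[145, 90, 66], [135, 84, 61], [111, 71, 51]], [[172, 104, 78], [155, 94, 72], [104, 65, 49]], [[179, 108, 82], [163, 99, 76], [102, 63, 49]], [[180, 108, 83], [167, 101, 78], [102, 63, 49]], [[182, 110, 84], [175, 106, 81], [102, 64, 50]]]
```

Both cameras agree the overhang is about 47.9 mm to the visible rim, and the table size suggests the true edge is about 1 mm farther out. I'll push about 3 mm more.

Call:
carry_out(increments=[[0.085,0.03,0,0,0,0,0],[0.085,0.07,0,0,0,0,0],[0.085,0.1,0,0.02,0,0,0],[0.085,0.112,0,0.05,0,0,0],[0.085,0.112,0,0.09,0,0,0],[0.085,0.112,0,0.13,0,0,0],[0.085,0.112,0,0.17,0,0,0],[0.085,0.112,0,0.2,0,0,0],[0.085,0.112,0,0.22,0,0,0],[0.085,0.112,0,0.22,0,0,0]])

```text
time: 12.62
eef_pos: [0.5065, -0.1504, 0.0767]
orientation: [179.7, -0.5, -178.6]
ft_force: [-0.4, 0.9, 0.2]
width: 0.997
grip_force: 0.0
```

Call:
carry_out(increments=[[0.085,0,0,0.02,0,0,0],[0.085,0,0,0.04,0,0,0],[0.085,0,0,0.055,0,0,0],[0.085,0,0,0.07,0,0,0],[0.085,0,0,0.08,0,0,0],[0.085,0,0,0.086,0,0,0],[0.085,0,0,0.088,0,0,0],[0.085,0,0,0.089,0,0,0],[0.085,0,0,0.089,0,0,0]])

```text
time: 13.37
eef_pos: [0.5113, -0.1532, -0.0068]
orientation: [-180.0, 0.1, -178.7]
ft_force: [-0.3, -0.6, -0.6]
width: 0.992
grip_force: 0.0
```

Call:
carry_out(increments=[[0.085,-0.006,0.003,0.002,0,0,0],[0.085,-0.014,0.003,0.002,0,0,0],[0.085,-0.022,0.003,0.002,0,0,0],[0.085,-0.03,0.003,0.002,0,0,0],[0.085,-0.037,0.003,0.002,0,0,0],[0.085,-0.042,0.003,0.002,0,0,0],[0.085,-0.046,0.003,0.002,0,0,0],[0.085,-0.048,0.003,0.002,0,0,0],[0.085,-0.049,0.003,0.002,0,0,0],[0.085,-0.049,0.003,0.002,0,0,0]])

```text
time: 14.2
eef_pos: [0.5595, -0.1487, -0.0098]
orientation: [180.0, -0.0, -178.7]
ft_force: [-0.4, 0.6, -0.5]
width: 0.997
grip_force: 0.0
```

Call:
carry_out(increments=[[0.085,-0.001,0,0,0,0,0],[0.085,-0.002,0,0,0,0,0],[0.085,-0.003,0,0,0,0,0],[0.085,-0.004,0,0,0,0,0],[0.085,-0.005,0,0,0,0,0],[0.085,-0.0055,0,0,0,0,0],[0.085,-0.006,0,0,0,0,0],[0.085,-0.006,0,0,0,0,0],[0.085,-0.006,0,0,0,0,0]])

```text
time: 14.95
eef_pos: [0.5654, -0.1485, -0.0097]
orientation: [180.0, -0.0, -178.7]
ft_force: [-2.6, -0.6, 1.4]
width: 0.997
grip_force: 1.3
```

Call:
carry_out(increments=[[0.085,0.003,0,0,0,0,0],[0.085,0.01,0,0,0,0,0],[0.085,0.025,0,0,0,0,0],[0.085,0.045,0,0,0,0,0],[0.085,0.06,0,-0.02,0,0,0],[0.085,0.06,0,-0.06,0,0,0],[0.085,0.06,0,-0.1,0,0,0],[0.085,0.06,0,-0.14,0,0,0],[0.085,0.06,0,-0.18,0,0,0],[0.085,0.06,0,-0.22,0,0,0]])

```text
time: 15.78
eef_pos: [0.505, -0.1497, 0.2123]
orientation: [-180.0, 0.1, -178.7]
ft_force: [0.9, 0.6, -0.9]
width: 0.995
grip_force: 0.0
```

Call:
carry_out(increments=[[0.085,-0.02,0,-0.03,0,0,0],[0.085,-0.05,0,-0.06,0,0,0],[0.085,-0.08,0,-0.08,0,0,0],[0.085,-0.11,0,-0.09,0,0,0],[0.085,-0.115,0,-0.09,0,0,0],[0.085,-0.115,0,-0.09,0,0,0],[0.085,-0.115,0,-0.09,0,0,0]])

```text
time: 16.37
eef_pos: [0.6196, -0.1471, 0.299]
orientation: [180.0, -0.1, -178.6]
ft_force: [0.1, -0.0, -0.4]
width: 0.994
grip_force: 0.0
```

```bash
python3 - <<'E'
from front import *
g=get_image("wrist"); im=g["pixels"]; cv2.imwrite("pics/w2.png",im[:,:,::-1]); print(env.observe()["eef_pos"],env.observe()["time"])
gr=cv2.GaussianBlur(im.astype(float)[:,:,1],(0,0),1)
e=lambda a,b,cols,s:np.array([[c,sub(gr[:,c],a,b,s)] for c in cols])
far=plane(g,e(255,290,[*range(125,255,3),*range(390,630,3)],-1)); p,v=fitline(far); n=np.array([-v[1],v[0]]); n*=np.sign(n[0])
for nm,a,b,cols,s in(("rear",155,180,range(278,366,2),-1),("slotnear",277,297,range(302,340,2),1)):
    W=plane(g,e(a,b,cols,s),.01); q,w=fitline(W); w=w*np.sign(w@v)
    print(nm,np.round(1e3*np.median((W-p)@n),2),"ang",np.round(np.degrees(np.arcsin(w@n)),2))
E
```

```text
[ 0.61915764 -0.14715213  0.29902013] 16.4167
rear -149.02 ang 0.04
slotnear 16.59 ang -1.04
```

View pics/w2.png

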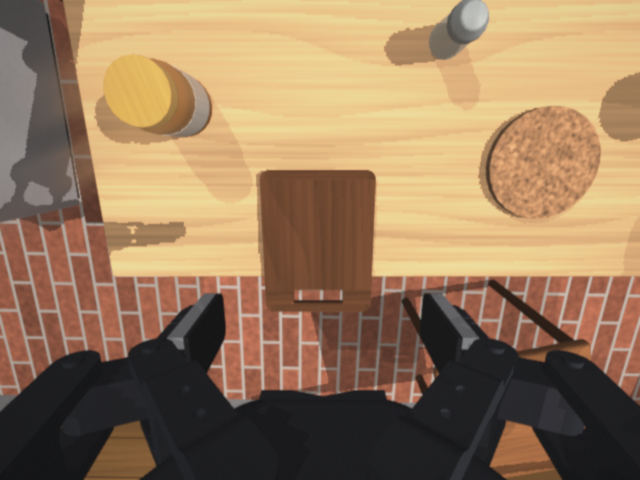

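The wrist picture shows the board's rear edge at row 171, square to the table edge at row 276 with the slot beyond it. The overhang is about 50–51 mm and the angle error 0.04°. Nothing else has moved and the arm is clear, so I'm handing in.

```bash
python3 -c "
from rig import env
print(env.close_job())"
```

```text
the job is handed in; nothing more can be done
None
```

The job is handed in: the board lies flat with its slot end about 5 cm (measured 50–51 mm) past the far edge and square to it. The trivet, mug, jar and salt shaker were left where they were, and it took about 16.5 s.

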